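# Open the pen-repair clamp with its splined key

## Robot

A 6-joint arm with a two-finger parallel gripper is mounted at the origin on a cart in front of the work surface, level with it; the furniture and walls round the work are solid. World frame = base frame: x ahead of the robot, y to its left, z up, the work surface at z = 0. Lengths are in mm, angles in rad, forces in N, time in s.
With the tool pointing down it reaches from about 275 to 1000 mm from the base axis. Payload 8.4 kg.
Tool frame: the origin (TCP) lies at the very end of the fingers, on their centre line; the grasp point (between the pads) lies 19 mm behind it; z points along the fingers, y is the direction in which the jaws open and shut (so a half turn about z gives the same grasp; the last joint's range is limited). The gripper opens to 85 mm and grips with 20 to 120 N. Pads are 22 mm wide; open, the fingers measure 114 mm over their backs; the gripper's body (76 mm by 85 mm) begins 54 mm behind the grasp point. The pads swing forward as they close: fully open they stand 13 mm farther back than shut.
Start: joints at [-0.002, 0.353, 1.633, -0, 1.155, -0.002], TCP at [625.002, -0, 231.281] pointing down, gripper open.
Joint ranges: [-2.63, 2.63], [-0.92, 2.1], [0.06, 2.66], [-1.3, 4.44], [0, 2.69], [-3.02, 3.02]. Speed limits (rad/s): [2.22, 2.22, 2.79, 3.14, 3.14, 3.14].

## Interface

Orientations are given as [roll, pitch, yaw] about the fixed x, y, z axes, in that order (R = Rz(yaw) Ry(pitch) Rx(roll)).
In Python, from rig import r gives the robot as it stands.
- The arm moves only by the tool jog_arm, never from a script. Its argument "increments" is text: rows parted by semicolons, each of 7 numbers parted by spaces: the shift along the tool's x, y, z in cm, then the turn, a rotation vector about the tool's x, y, z in rad, then the opening, from -1 (shut) to 1 (fully open). A call has exactly 8 rows; each row shifts and turns the commanded pose from where the row before left it, along the tool's axes as they then stand; what a row does not reach is not made up. A row lasts 1/10 s, in which the tool goes at most 50 mm and 8.59 degrees, less where a joint would pass 70% of its speed; a pose out of reach is approached as far as the arm can. A call with a gripper value outside its range is refused whole. The fingers move at their own pace and stop on an object; "squeeze" is the grip in N (left out, the last holds). Time passes only in rows, so rows that do not move let the fingers close, or fill a call up. It gives the time, the measured TCP pose, the force and the opening at its end, in the units of the state.
- r.sense(): the state, without advancing time (a new reading comes with each control period).
- r.grab_frame(name): name is "scene" or "side" or "wrist"; returns the picture (400x640x3 uint8, red, green, blue); there is no depth.
- r.camera_info(name): a dict with "K" (3x3 intrinsics, pixels), "rvec" (rotation vector, rad) and "tvec" (3), from world to camera coordinates, as OpenCV has them. Camera axes: x right, y down, z forward; pixel columns grow to the right and rows downward; lengths in mm; the calibration is good to about 2 mm. A picture is of the moment at which its call begins: read the wrist's pose just before it. camera_info takes no time and is no camera call; for the wrist camera it gives the pose at the moment of the call.
- r.sign_off(): hands the job in, once; it reports no verdict.
The state is a dict: "clock": time; "qpos": joint angles; "qvel": joint speeds; "joint_efforts": joint torques, N m; "eef_pos": TCP position; "tcp_rot": TCP orientation; "contact_force": force on the tool from outside, world axes, zero at the start; "wrist_torque": the same for the moment, N m; "opening": opening from 0.0 (shut) to 1.0 (fully open).
Only numpy, scipy, OpenCV 4.12 (cv2) and the standard library are available. Lean on these libraries where they do the work, as an engineer would, in place of code of your own. Each camera call takes 0.05 s, during which the arm holds its last target.

## Task

Two pen-repair clamps stand on the counter, and a black-handled key with a cross-shaped splined stem hangs in the wooden stand. Take the key out by its handle, turn it until its splines match the clamp that has the cross-shaped socket, and push it fully home against the spring, its flange down on the socket's top, so that the clamp's jaw opens. Finish while still gripping the handle and pressing it home: do not let go.

Things in the scene. Friction and masses are not known exactly. Their poses are not given: they have to be found in the camera images.
- key: Loose key, 80 g, 78 mm tall, upright, z up. Origin: centre of the stem's lower end. Stem z 0-28 mm: two crossed blades along x and y, 26 mm across, 6 mm thick, lowest 5 mm tapered to 21 x 3 (a quarter turn gives the same cross); steel flange disc 42 mm across, z 28-32; neck 14 mm; black handle z 38-78, 36 mm along x, 14 mm thick along y: pinch it across y.
- key_tip (a point): Centre of the lower end of the key's stem (the key's origin).
- key_grip (a point): Point to grip on the key's handle, on its axis, 60 mm above the tip.
- key_stand: Fixed round wooden holder, 64 mm across at the foot, 54 mm above, 36 mm high, with a round hole 33 mm across. The key hangs in it by its flange on the rim, tip 8 mm above the counter, at any yaw; it lifts straight out. Origin: centre of the underside.
- cross_clamp: Fixed pen clamp that the key fits. Grey base 94 x 64 x 10 mm; square aluminium tower 44 x 44, top at z 50, with a cross-shaped socket in it: crossed slots along the clamp's x and y, each 8.4 x 29 mm, 40 deep. On its -x side a black pen lies along y (62 mm either way) under a rubber jaw; guide posts to z 56. Origin: underside, below the tower's centre. The two clamps may be swapped.
- cross_clamp_socket (a point): Centre of the cross-shaped socket's mouth, on the tower's top face, 50 mm above the counter.
- cross_clamp_plunger (a joint): Spring pin in the cross socket, m pressed down: 0 at rest (its top 16 mm below the mouth), about 0.012 with the key fully home (flange on the tower's top), stop at 0.0135. Takes 3 N to start, about 9 N at home, and pushes the key back up if released. The clamp's jaw rises about 4 mm with it.
- slot_clamp: Fixed clamp of the same size, look and origin, but its socket is one straight slot along its x, 8.4 x 29 mm: the key does not fit it.
Mind the look-alikes: they are no part of the job. What is shaped like the key but blue or turquoise is not meant.

How it is judged (in metres and radians):
On the way, in this order (a step that is already met when the one before it is completed fails the run):
1. the key is lifted clear of its stand in the gripper (height (world z) of key_tip above 0.045 m and contact force between the fingers and key above 1 N), for 0.2 s.
2. the splines have meshed: the stem is at least 8 mm down the cross-shaped socket (z of key_tip in the frame of cross_clamp_socket below -0.008 m and horizontal distance between key_tip and cross_clamp_socket below 0.004 m and (angle between the x axis of key and the x axis of cross_clamp, either way round below 0.15 rad or angle between the x axis of key and the y axis of cross_clamp, either way round below 0.15 rad)), for 0.1 s.
At the end, for the whole second after the job is handed in: The stem is home in the cross socket (26+ of 28 mm down, axis within 4 mm, tilt under 0.08 rad, blades in line within 0.15 rad), the plunger is pressed over 10 mm, and the still key is gripped by its handle (finger force over 2 N, grasp point within 30 mm of key_grip) (z of key_tip in the frame of cross_clamp_socket below -0.026 m and horizontal distance between key_tip and cross_clamp_socket below 0.004 m and (angle between the x axis of key and the x axis of cross_clamp, either way round below 0.15 rad or angle between the x axis of key and the y axis of cross_clamp, either way round below 0.15 rad) and angle between key's own z axis and vertical below 0.08 rad and value of joint cross_clamp_plunger above 0.01 m and contact force between the fingers and key above 2 N and distance between the grasp point and key_grip below 0.03 m and linear speed of key below 0.02 m/s); the arm keeps its last pose, push and grip.
It also fails if it takes over 38 s, if anything falls off the work surface, if the arm or the gripper's body presses on something with over 40 N, if the wrist force passes 120 N, or if a joint passes its speed limit or range.

## Working session

There is one attempt and no reset: what is moved stays moved. The work goes in short steps, Python scripts to look and compute and a tool call to move; the robot and the scene stay as the last step left them, time stands still between calls to the robot, and variables do not carry over. Pictures are saved under pics/ and viewed, and the job is handed in when it is done.

Besides the shell and the picture viewer there is one more tool, called after "Request:" by a JSON object that holds its "name" and its "arguments", one argument or row to a line. jog_arm: Moves the arm, as the interface text tells. Its arguments: {"type":"object","properties":{"increments":{"type":"string"},"squeeze":{"type":"number"}},"required":["increments"]}

```bash
mkdir -p pics; ls
python3 - <<'E'
from rig import r
import cv2
for n in("scene","side","wrist"):
    im=r.grab_frame(n); cv2.imwrite(f"pics/{n}0.png",im[:,:,::-1])
    c=r.camera_info(n); print(n,c)
print(r.sense())
E
```

```text
pics
scene {'K': array([[516.57216864,   0.        , 320.69748171],
       [  0.        , 516.57216864, 197.16142113],
       [  0.        ,   0.        ,   1.        ]]), 'rvec': array([ 2.39032616, -0.67505066,  0.23776449]), 'tvec': array([-395.69148956,  235.78031063,  938.71934079])}
side {'K': array([[407.87918996,   0.        , 317.44048354],
       [  0.        , 407.87918996, 187.32607307],
       [  0.        ,   0.        ,   1.        ]]), 'rvec': array([ 0.18586031, -2.64387972,  1.59249728]), 'tvec': array([492.48139685, 104.43906011, 824.61314704])}
wrist {'K': array([[307.50186771,   0.        , 314.48252379],
       [  0.        , 307.50186771, 198.78682832],
       [  0.        ,   0.        ,   1.        ]]), 'rvec': array([-2.86713898e+00,  7.71753489e-05,  4.18044966e-04]), 'tvec': array([-624.37630618,  -34.63653513,  377.00548553])}
{'clock': 0.15, 'qpos': array([-2.38917885e-03,  3.53488035e-01,  1.63394377e+00,  2.84136112e-05,
        1.15521324e+00, -2.41506547e-03]), 'qvel': array([ 0.00087896, -0.00084971, -0.00295021,  0.00135927, -0.0007617 ,
        0.00119937]), 'joint_efforts': array([-7.39769093e-04, -6.05638933e+01, -3.42338884e+01, -2.29960733e-05,
        6.16452831e-03, -4.00942213e-05]), 'eef_pos': array([6.24642955e+02, 1.65262407e-02, 2.30743145e+02]), 'tcp_rot': array([-3.14054033e+00, -2.85244933e-05,  1.57081071e+00]), 'contact_force': array([ 0.60134116, -0.05096376, -0.79589597]), 'wrist_torque': array([-0.02788572, -0.02348488,  0.0292526 ]), 'opening': 1.0012445012715265}
```

View pics/scene0.png

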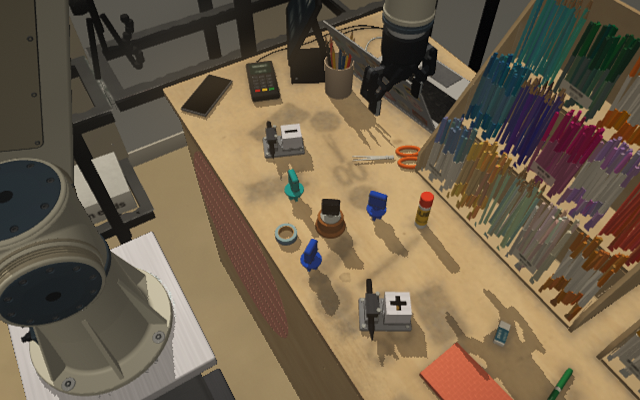

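View pics/side0.png

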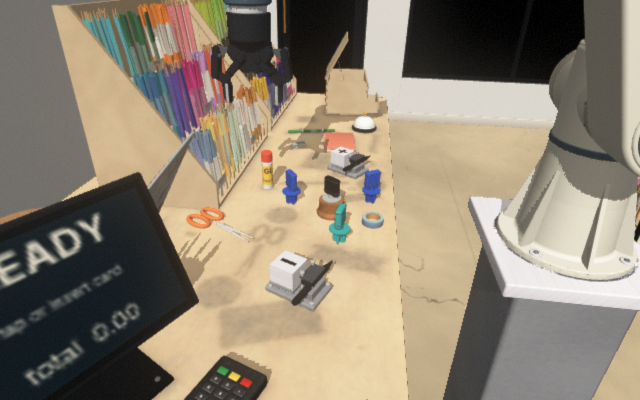

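View pics/wrist0.png

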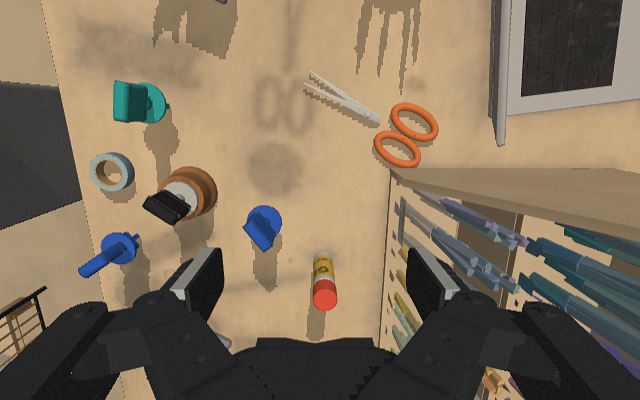

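Candidates: the key is the black handle in the wooden stand at scene (331,212). The blue keys at (376,205) and (312,255) and the turquoise one at (294,184) are decoys. The socket at scene (399,304) is a cross, and the one at (291,131) is a straight slot. I'll enlarge to confirm.

Run:
```python
import cv2,numpy as np
s=cv2.imread("pics/scene0.png");w=cv2.imread("pics/wrist0.png")
f=lambda im,x,y,dx,dy,k:cv2.resize(im[y:y+dy,x:x+dx],None,fx=k,fy=k,interpolation=cv2.INTER_CUBIC)
a=f(s,350,270,75,75,5);b=f(s,295,180,75,75,5)
cv2.imwrite("pics/c1.png",np.hstack([a,b]))
cv2.imwrite("pics/c2.png",f(w,130,150,100,80,7))
```

```text
(no output)
```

View pics/c1.png

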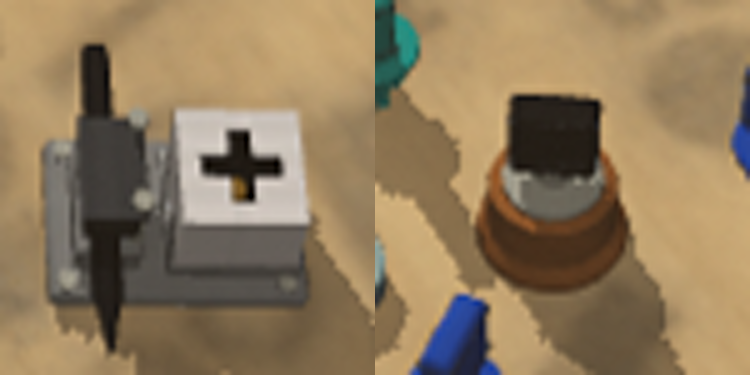

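View pics/c2.png

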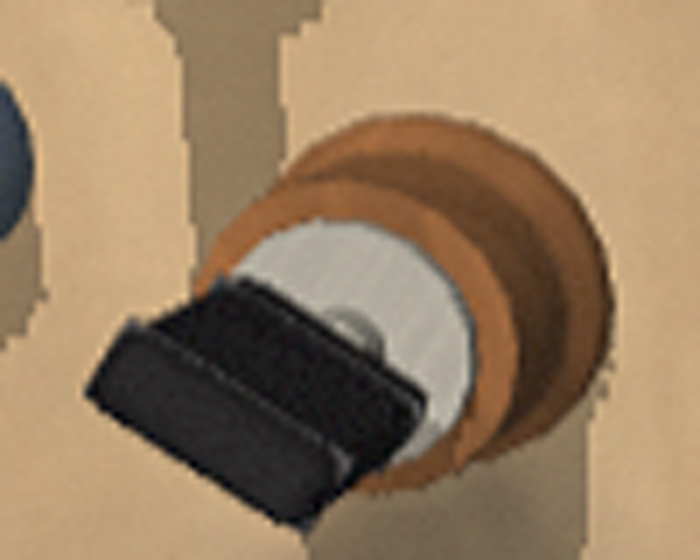

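```bash
cat > h.py <<'E'
import cv2,numpy as np
from rig import r
def ray(c,px,z):
    R,_=cv2.Rodrigues(np.array(c["rvec"]));t=np.array(c["tvec"]).ravel()
    p=cv2.undistortPoints(np.array(px,float).reshape(-1,1,2),c["K"],None).reshape(-1,2)
    d=np.c_[p,np.ones(len(p))]@R; o=-R.T@t
    return o+d*((z-o[2])/d[:,2])[:,None]
E
python3 - <<'E'
from h import *
np.set_printoptions(suppress=True,precision=2)
def rep(n,P):
    print(n,P[:,:2].tolist(),"ctr",P.mean(0)); 
    for i in range(4):
        d=P[(i+1)%4]-P[i];print(np.linalg.norm(d),np.degrees(np.arctan2(d[1],d[0])))
w=r.camera_info("wrist");s=r.camera_info("scene")
h=np.array([(132,322),(345,455),(300,530),(88,390)])/7+[130,150]
rep("handle",ray(w,h,86))
# flange circle centre (est) crop (345,345) z=40
t=np.array([(173,110),(300,108),(310,222),(165,225)])/5+[350,270]
rep("tower",ray(s,t,50))
c=np.array([(243,165),(201,165),(284,166),(240,129),(241,201)])/5+[350,270]
print(ray(s,c,50))
hs=np.array([(510,95),(600,97)])/5+[295-75,180]
print(ray(s,hs,86))
E
```

```text
handle [[464.6876963930981, -8.983816234019642], [491.72931764886505, -28.304566673998536], [484.02100718612974, -39.50349115442975], [457.140359020688, -18.777548751221047]] ctr [474.39 -23.89  86.  ]
33.234630699080896 -35.54512232285782
13.59536537605063 -124.53995151385125
33.94309847812058 142.36648986426945
12.364444914005116 52.38109963831471
tower [[458.0935148037845, -229.39478617253872], [497.4795428253754, -252.6159198291362], [473.14913278409153, -289.74546301044944], [429.38120214574406, -264.21958725495415]] ctr [ 464.53 -258.99   50.  ]
45.72176999652473 -30.52266392927571
44.39112332020909 -123.23619972306219
50.66756443177606 149.74885414885358
45.13494952476265 50.49513959767213
[[ 466.42 -259.98   50.  ]
 [ 453.75 -252.21   50.  ]
 [ 478.55 -267.88   50.  ]
 [ 474.04 -248.07   50.  ]
 [ 457.45 -270.76   50.  ]]
[[458.98 -13.51  86.  ]
 [488.57 -32.83  86.  ]]
```

Request:
{"name": "jog_arm", "arguments": {
  "increments": "-0.8 -4 1 0 0 0 0.2; -0.8 -4 1 0 0 0 0.2; -0.8 -4 1 0 0 0 0.2; 0 -3 0 0 0 0 0.2; 0 0 0 0 0 -0.14 0.2; 0 0 0 0 0 -0.14 0.2; 0 0 0 0 0 -0.14 0.2; 0 0 0 0 0 -0.14 0.2",
  "squeeze": 50
}}

```text
clock: 0.95
eef_pos: [474.8, -24.0, 201.2]
tcp_rot: [-3.141, -0.0, 2.137]
contact_force: [0.2, -0.1, -0.3]
opening: 0.601
```

Request:
{"name": "jog_arm", "arguments": {
  "increments": "0 0 0 0 0 -0.14 0.2; 0 0 0 0 0 -0.14 0.2; 0 0 0 0 0 -0.1 0.2; 0 0 0 0 0 0 0.2; 0 0 0 0 0 0 0.2; 0 0 0 0 0 0 0.2; 0 0 0 0 0 0 0.2; 0 0 0 0 0 0 0.2"
}}

```text
clock: 1.75
eef_pos: [475.0, -24.0, 201.2]
tcp_rot: [-3.142, -0.0, 2.51]
contact_force: [-0.0, -0.3, 0.8]
opening: 0.6
```

Run:
```python
from h import *
s=r.sense();print(s["eef_pos"],s["tcp_rot"],s["opening"],s["clock"]);c=r.camera_info("wrist")
np.save("c1.npy",np.r_[np.ravel(c["rvec"]),np.ravel(c["tvec"])])
im=r.grab_frame("wrist")[:,:,::-1];cv2.imwrite("pics/wrist1.png",im)
```

```text
[474.95857698 -23.99092221 201.24153601] [-3.14154315e+00 -1.06210976e-04  2.50995069e+00] 0.5997085850526666 1.75
```

View pics/wrist1.png

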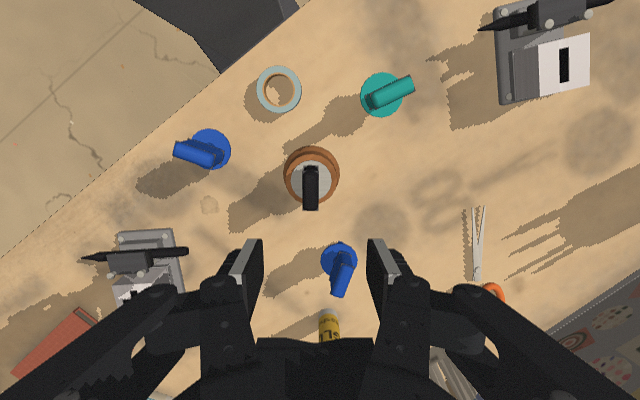

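Run:
```python
import cv2
s=cv2.imread("pics/wrist1.png")
cv2.imwrite("pics/c3.png",cv2.resize(s[140:220,270:355],None,fx=7,fy=7,interpolation=cv2.INTER_CUBIC))
```

```text
(no output)
```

View pics/c3.png

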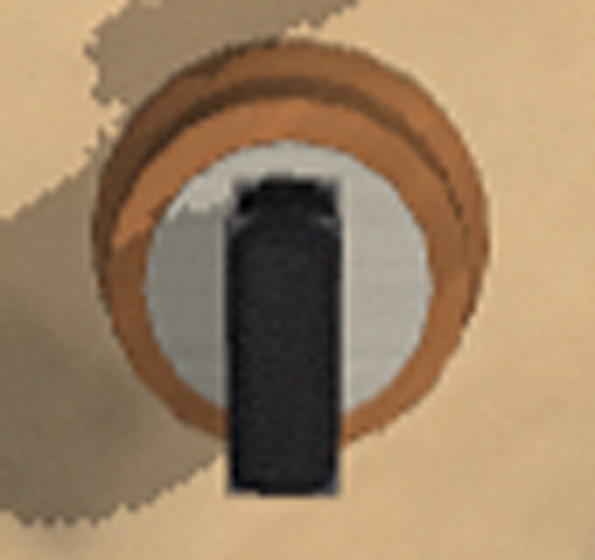

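Run:
```python
from h import *
np.set_printoptions(suppress=True,precision=2)
c=r.camera_info("wrist")
P=ray(c,np.array([(228,218),(340,218),(340,495),(228,495)])/7+[270,140],86);print(P,P.mean(0))
Q=ray(c,np.array([(145,285),(432,285)])/7+[270,140],40);print(Q,Q.mean(0))
x=np.array([np.cos(2.51),np.sin(2.51)]);y=np.array([-np.sin(2.51),np.cos(2.51)])*-1
for v in(P.mean(0),Q.mean(0)): d=v[:2]-[475,-24];print("tool x,y",d@x,d@y)
d=P[1]-P[2];print(np.arctan2(d[1],d[0]));d=P[0]-P[3];print(np.arctan2(d[1],d[0]))
# decoys
R,_=cv2.Rodrigues(c["rvec"]);print(R.T@-c["tvec"])
```

```text
[[452.24 -19.81  86.  ]
 [460.23  -8.89  86.  ]
 [488.69 -29.55  86.  ]
 [480.4  -40.87  86.  ]] [470.39 -24.78  86.  ]
[[458.91 -41.83  40.  ]
 [483.26  -8.54  40.  ]] [471.08 -25.18  40.  ]
tool x,y 3.2590085368180413 -3.3511332094752784
tool x,y 2.4617731294709784 -3.265648404435915
2.513700804567123
2.4995771428306774
[419.36  16.69 342.66]
```

Request:
{"name": "jog_arm", "arguments": {
  "increments": "0.3 -0.33 0 0 0 0 0.2; 0 0 3 0 0 0 0.2; 0 0 3 0 0 0 0.2; 0 0 3 0 0 0 0.2; 0 0 2 0 0 0 0.2; 0 0 1 0 0 0 0.2; 0 0 0 0 0 0 0.2; 0 0 0 0 0 0 0.2"
}}

```text
clock: 2.6
eef_pos: [471.1, -24.9, 81.9]
tcp_rot: [3.141, 0.001, 2.511]
contact_force: [0.3, -0.2, -0.0]
opening: 0.598
```

Run:
```python
from h import *
s=r.sense();print(s["eef_pos"],s["contact_force"])
im=r.grab_frame("wrist")[:,:,::-1];cv2.imwrite("pics/wrist2.png",im)
```

```text
[471.06625275 -24.944183    81.90623717] [ 0.29291948 -0.23025831 -0.00541186]
```

View pics/wrist2.png

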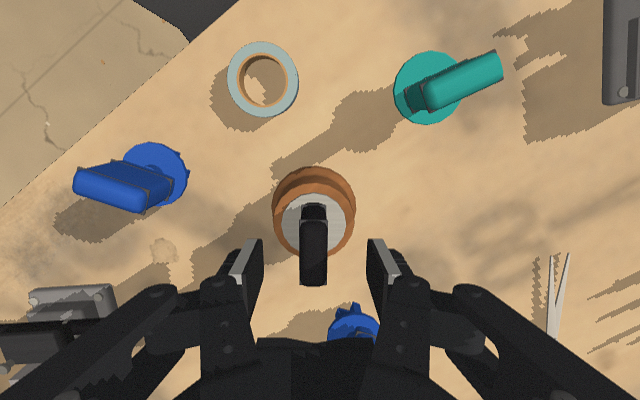

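Request:
{"name": "jog_arm", "arguments": {
  "increments": "0 0 1.6 0 0 0 0.2; 0 0 1.2 0 0 0 0.2; 0 0 0.4 0 0 0 0.2; 0 0 0 0 0 0 -1; 0 0 0 0 0 0 -1; 0 0 0 0 0 0 -1; 0 0 0 0 0 0 -1; 0 0 0 0 0 0 -1"
}}

```text
clock: 3.45
eef_pos: [471.1, -24.9, 49.8]
tcp_rot: [3.141, 0.001, 2.511]
contact_force: [-1.3, 0.2, 7.2]
opening: 0.157
```

Request:
{"name": "jog_arm", "arguments": {
  "increments": "0 0 0 0 0 0 -1; 0 0 -0.5 0 0 0 -1; 0 0 -1 0 0 0 -1; 0 0 -1.5 0 0 0 -1; 0 0 -2 0 0 0 -1; 0 0 -2 0 0 0 -1; 0 0 -2 0 0 0 -1; 0 0 0 0 0 0 -1"
}}

```text
clock: 4.25
eef_pos: [472.3, -25.0, 142.1]
tcp_rot: [3.139, 0.004, 2.511]
contact_force: [-0.2, -0.6, -0.9]
opening: 0.154
```

Run:
```python
from h import *
s=r.sense();print(s["eef_pos"],s["contact_force"],s["opening"])
im=r.grab_frame("wrist")[:,:,::-1];cv2.imwrite("pics/wrist3.png",im)
im=r.grab_frame("scene")[:,:,::-1];cv2.imwrite("pics/scene3.png",cv2.resize(im[150:300,260:420],None,fx=4,fy=4,interpolation=cv2.INTER_CUBIC))
```

```text
[472.27333807 -24.98048424 142.10699149] [-0.21196428 -0.60672587 -0.93196791] 0.15444953213891088
```

View pics/wrist3.png

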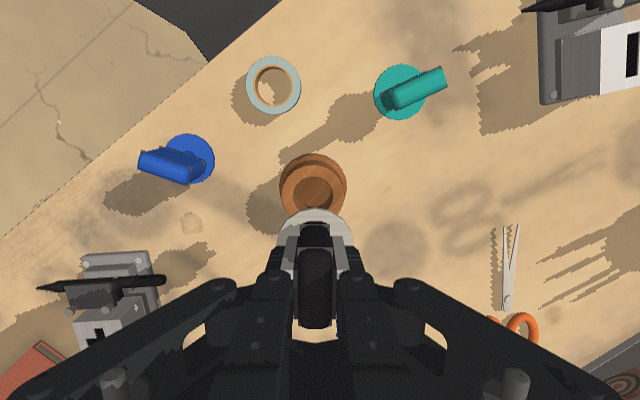

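View pics/scene3.png

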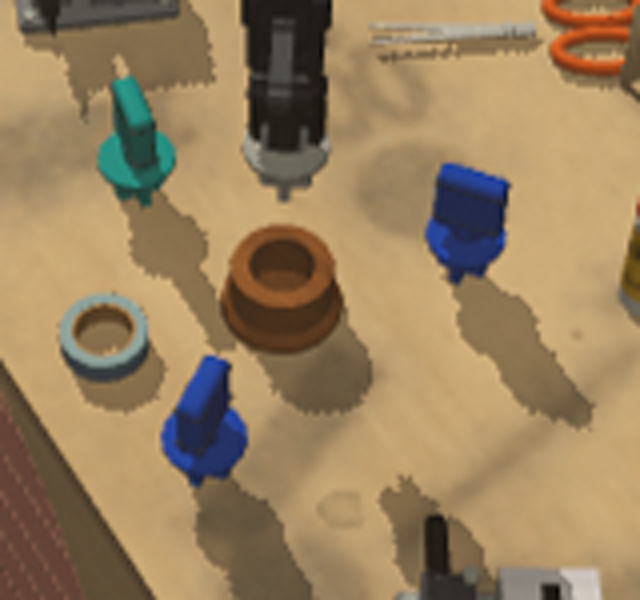

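Request:
{"name": "jog_arm", "arguments": {
  "increments": "-1.6 -1.6 -1 0 0 0 -1; -2.5 -2.5 -1 0 0 0 -1; -3 -3 -1 0 0 0 -1; -3.2 -3.2 0 0 0 0 -1; -3.2 -3.2 0 0 0 0 -1; -3 -3 0 0 0 0 -1; -1.8 -1.8 0 0 0 0 -1; -0.9 -1 0 0 0 0 -1"
}}

```text
clock: 5.15
eef_pos: [511.3, -295.9, 167.8]
tcp_rot: [-3.141, -0.002, 2.509]
contact_force: [0.4, -0.3, -0.2]
opening: 0.158
```

Request:
{"name": "jog_arm", "arguments": {
  "increments": "0 0 0 0 0 0 -1; 0 0 0 0 0 0 -1; 0 0 0 0 0 0 -1; 0 0 0 0 0 0 -1; 0 0 0 0 0 0 -1; 0 0 0 0 0 0 -1; 0 0 0 0 0 0 -1; 0 0 0 0 0 0 -1"
}}

```text
clock: 5.95
eef_pos: [511.9, -293.9, 169.4]
tcp_rot: [-3.142, 0.0, 2.511]
contact_force: [0.7, -0.1, -1.3]
opening: 0.154
```

Run:
```python
from h import *
s=r.sense();print(s["eef_pos"],s["tcp_rot"],s["contact_force"],s["opening"])
im=r.grab_frame("wrist")[:,:,::-1];cv2.imwrite("pics/wrist4.png",im)
im=r.grab_frame("side")[:,:,::-1];cv2.imwrite("pics/side4.png",im)
```

```text
[ 511.87360341 -293.92618712  169.35783782] [-3.14158100e+00  1.08172514e-04  2.51093290e+00] [ 0.68076511 -0.0978987  -1.33101271] 0.15401654743747767
```

View pics/wrist4.png

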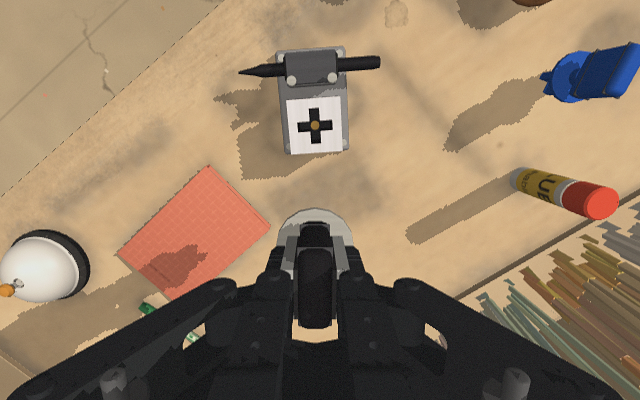

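Run:
```python
import cv2,numpy as np
s=cv2.imread("pics/wrist4.png")
a=cv2.resize(s[85:165,275:355],None,fx=7,fy=7,interpolation=cv2.INTER_CUBIC)
cv2.imwrite("pics/c4.png",a)
cv2.imwrite("pics/c5.png",cv2.resize(s[200:340,260:370],None,fx=4,fy=4,interpolation=cv2.INTER_CUBIC))
```

```text
(no output)
```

View pics/c4.png

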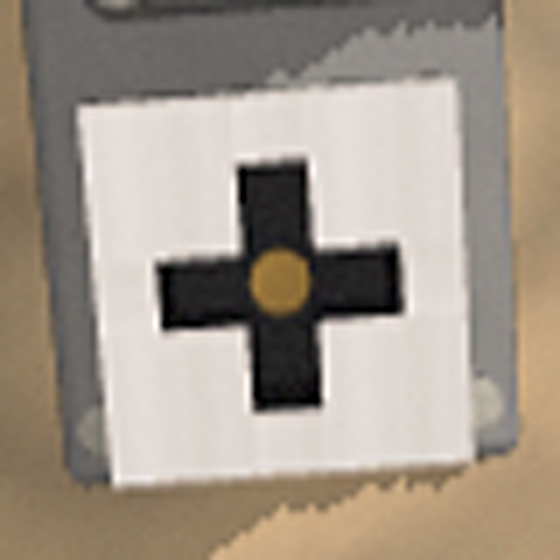

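View pics/c5.png

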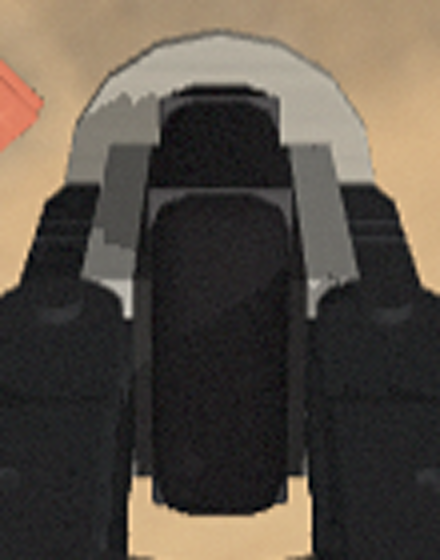

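View pics/side4.png

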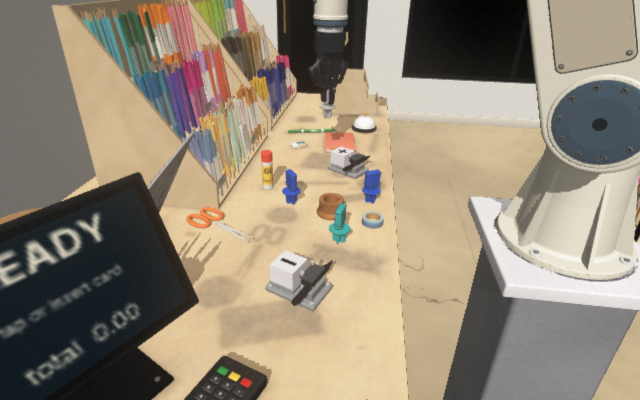

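Run:
```python
from h import *
np.set_printoptions(suppress=True,precision=2)
c=r.camera_info("wrist");s=r.sense();e=s["eef_pos"];yaw=s["tcp_rot"][2]
x=np.array([np.cos(yaw),np.sin(yaw)]);y=np.array([np.sin(yaw),-np.cos(yaw)])
T=lambda P:np.c_[(P[:,:2]-e[:2])@x,(P[:,:2]-e[:2])@y]
f=lambda p,k,o,z:T(ray(c,np.array(p)/k+o,z))
q=f([(78,105),(458,80),(473,462),(113,487)],7,[275,85],50);print("corners",q,q.mean(0))
a=f([(272,162),(287.5,408),(159,296),(402,280)],7,[275,85],50);print("arms",a,a[:2].mean(0),a[2:].mean(0))
for d in(q[0]-q[3],q[1]-q[2],a[0]-a[1]):print("ang x",np.arctan2(d[1],d[0]),np.linalg.norm(d))
for d in(q[1]-q[0],q[2]-q[3],a[3]-a[2]):print("ang y",np.arctan2(-d[0],d[1]),np.linalg.norm(d))
print("flange far/left/right",f([(220,30),(72,165),(368,165)],4,[260,200],e[2]-49.8+8+32))
h=f([(150,192),(290,192),(290,512),(150,512)],4,[260,200],e[2]-49.8+86);print("handle",h,h.mean(0))
```

```text
corners [[ 78.31 -22.85]
 [ 81.04  20.93]
 [ 37.31  23.74]
 [ 34.3  -19.72]] [57.74  0.53]
arms [[ 72.    -0.47]
 [ 43.74   1.37]
 [ 56.82 -13.82]
 [ 58.66  14.84]] [57.87  0.45] [57.74  0.51]
ang x -0.07090981270660439 44.11877519358467
ang x -0.06403658043947806 43.828968111999146
ang x -0.06491701794844273 28.31437011245205
ang y -0.06237871502243268 43.8651341493962
ang y -0.06899598426146486 43.56237338780977
ang y -0.06392569911904922 28.72428470133662
flange far/left/right [[ 21.64   0.29]
 [  2.86 -19.37]
 [  2.85  19.96]]
handle [[ 20.25  -6.3 ]
 [ 20.25   6.72]
 [-14.84   7.28]
 [-14.83  -6.83]] [2.71 0.22]
```

Request:
{"name": "jog_arm", "arguments": {
  "increments": "1.6 0 0 0 0 0 -1; 2 0.03 0 0 0 0 -1; 1.46 0 0 0 0 0 -1; 0.6 0 0 0 0 -0.066 -1; 0 0 2 0 0 0 -1; 0 0 2.5 0 0 0 -1; 0 0 1.5 0 0 0 -1; 0 0 0.5 0 0 0 -1"
}}

```text
clock: 6.85
eef_pos: [465.4, -259.9, 102.8]
tcp_rot: [-3.141, -0.002, 2.577]
contact_force: [-0.0, -0.1, -1.0]
opening: 0.153
```

Request:
{"name": "jog_arm", "arguments": {
  "increments": "0 0 0 0 0 0 -1; 0 0 0 0 0 0 -1; 0 0 0 0 0 0 -1; 0 0 0 0 0 0 -1; 0 0 0 0 0 0 -1; 0 0 0 0 0 0 -1; 0 0 0 0 0 0 -1; 0 0 0 0 0 0 -1"
}}

```text
clock: 7.65
eef_pos: [466.3, -260.4, 104.3]
tcp_rot: [-3.142, -0.0, 2.577]
contact_force: [0.7, 1.1, -1.7]
opening: 0.158
```

Run:
```python
from h import *
s=r.sense();print(s["eef_pos"],s["tcp_rot"],s["contact_force"],s["opening"])
im=r.grab_frame("wrist")[:,:,::-1];cv2.imwrite("pics/wrist5.png",im)
a=r.grab_frame("scene")[:,:,::-1];b=r.grab_frame("side")[:,:,::-1]
cv2.imwrite("pics/s5.png",a)
a=cv2.resize(a[230:340,340:430],(400,489),interpolation=cv2.INTER_CUBIC);b=cv2.resize(b[90:190,305:385],(391,489),interpolation=cv2.INTER_CUBIC)
cv2.imwrite("pics/c6.png",np.hstack([a,b]))
```

```text
[ 466.30002382 -260.36180316  104.30269216] [-3.14158252e+00 -2.57060942e-05  2.57680760e+00] [ 0.74025633  1.06905012 -1.66118014] 0.1577087449831327
```

View pics/c6.png

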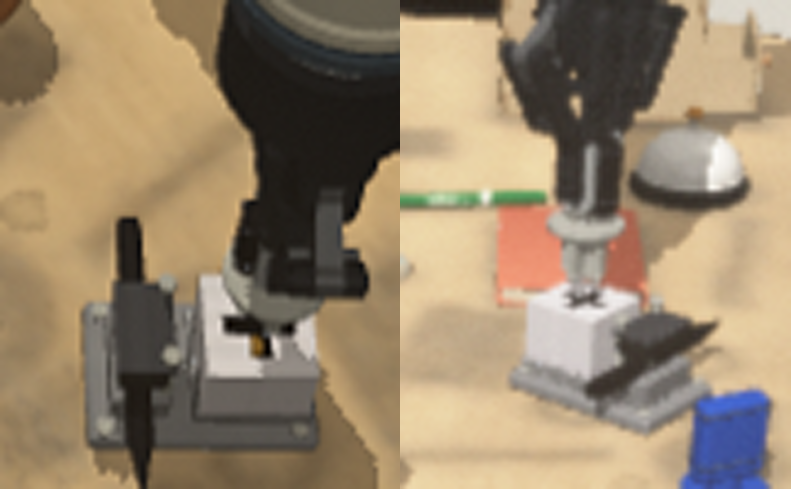

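View pics/wrist5.png

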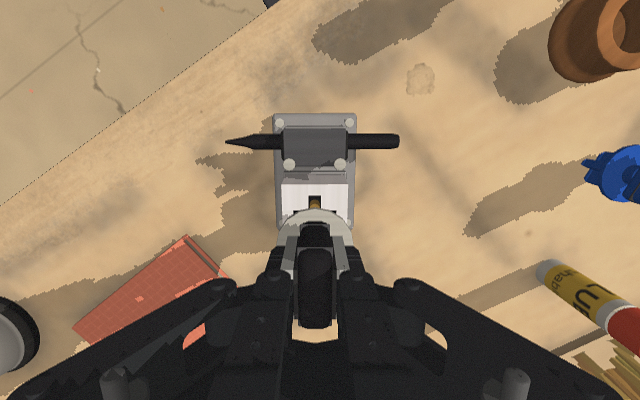

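The splines line up in both views, so I'll go down gently and watch the force.

Request:
{"name": "jog_arm", "arguments": {
  "increments": "0 0 0.5 0 0 0 -1; 0 0 0.4 0 0 0 -1; 0 0 0.3 0 0 0 -1; 0 0 0.2 0 0 0 -1; 0 0 0.2 0 0 0 -1; 0 0 0.2 0 0 0 -1; 0 0 0.2 0 0 0 -1; 0 0 0 0 0 0 -1",
  "squeeze": 80
}}

```text
clock: 8.6
eef_pos: [465.9, -260.1, 83.9]
tcp_rot: [-3.142, -0.001, 2.577]
contact_force: [-0.8, 1.8, -2.3]
opening: 0.154
```

Request:
{"name": "jog_arm", "arguments": {
  "increments": "0 0 0.2 0 0 0 -1; 0 0 0.2 0 0 0 -1; 0 0 0.2 0 0 0 -1; 0 0 0.2 0 0 0 -1; 0 0 0.2 0 0 0 -1; 0 0 0 0 0 0 -1; 0 0 0 0 0 0 -1; 0 0 0 0 0 0 -1"
}}

```text
clock: 9.4
eef_pos: [466.0, -260.2, 74.1]
tcp_rot: [-3.142, -0.001, 2.577]
contact_force: [-3.5, 1.9, 0.3]
opening: 0.157
```

Run:
```python
from h import *
s=r.sense();print(s["eef_pos"],s["tcp_rot"],s["contact_force"],s["opening"])
a=r.grab_frame("scene")[:,:,::-1];b=r.grab_frame("side")[:,:,::-1]
a=cv2.resize(a[230:340,340:430],(400,489),interpolation=cv2.INTER_CUBIC);b=cv2.resize(b[90:190,305:385],(391,489),interpolation=cv2.INTER_CUBIC)
cv2.imwrite("pics/c7.png",np.hstack([a,b]))
```

```text
[ 465.99737324 -260.16266773   74.11183636] [-3.14153276e+00 -7.77419079e-04  2.57688540e+00] [-3.45680011  1.93634021  0.30203351] 0.1567721249351593
```

View pics/c7.png

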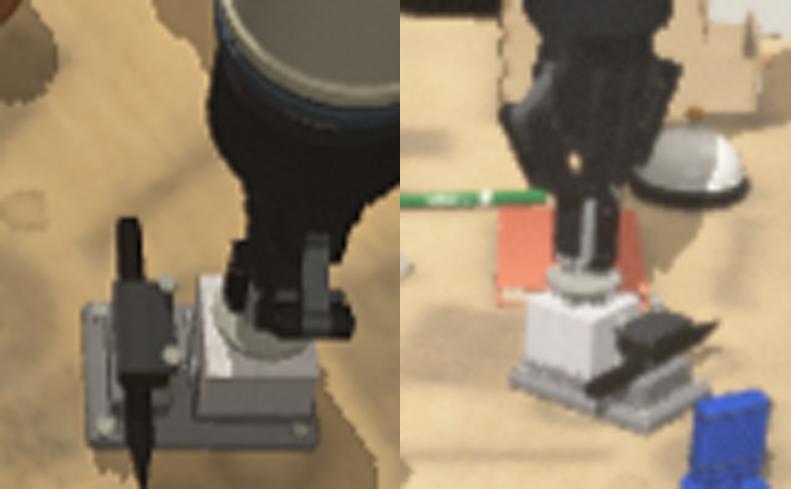

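Request:
{"name": "jog_arm", "arguments": {
  "increments": "0.04 0 0.1 0 0 0 -1; 0 0 0.2 0 0 0 -1; 0 0 0.2 0 0 0 -1; 0 0 0.2 0 0 0 -1; 0 0 0.2 0 0 0 -1; 0 0 0.1 0 0 0 -1; 0 0 0 0 0 0 -1; 0 0 0 0 0 0 -1"
}}

```text
clock: 10.3
eef_pos: [465.9, -260.2, 64.8]
tcp_rot: [-3.142, -0.0, 2.577]
contact_force: [-6.8, 3.5, 7.9]
opening: 0.155
```

Request:
{"name": "jog_arm", "arguments": {
  "increments": "0.06 0 0.05 0 0 0 -1; 0 0 0.05 0 0 0 -1; 0 0 0.05 0 0 0 -1; 0 0 0 0 0 0 -1; 0 0 0 0 0 0 -1; 0 0 0 0 0 0 -1; 0 0 0 0 0 0 -1; 0 0 0 0 0 0 -1"
}}

```text
clock: 11.1
eef_pos: [465.9, -260.1, 63.9]
tcp_rot: [-3.142, 0.001, 2.577]
contact_force: [-6.1, 3.9, 13.2]
opening: 0.148
```

Request:
{"name": "jog_arm", "arguments": {
  "increments": "0 0 0.05 0 0 0 -1; 0 0 0.05 0 0 0 -1; 0 0 0 0 0 0 -1; 0 0 0 0 0 0 -1; 0 0 0 0 0 0 -1; 0 0 0 0 0 0 -1; 0 0 0 0 0 0 -1; 0 0 0 0 0 0 -1",
  "squeeze": 100
}}

```text
clock: 11.9
eef_pos: [465.9, -260.1, 63.9]
tcp_rot: [3.142, 0.001, 2.577]
contact_force: [-10.6, 6.5, 26.3]
opening: 0.15
```

Run:
```python
from h import *
s=r.sense();print(s["eef_pos"],s["tcp_rot"],s["contact_force"],s["wrist_torque"],s["opening"])
a=r.grab_frame("scene")[:,:,::-1];b=r.grab_frame("side")[:,:,::-1]
a=cv2.resize(a[230:340,340:430],(400,489),interpolation=cv2.INTER_CUBIC);b=cv2.resize(b[90:190,305:385],(391,489),interpolation=cv2.INTER_CUBIC)
cv2.imwrite("pics/c8.png",np.hstack([a,b]))
cv2.imwrite("pics/wrist8.png",r.grab_frame("wrist")[:,:,::-1])
```

```text
[ 465.91817744 -260.11864621   63.8651922 ] [3.14157826e+00 1.21910831e-03 2.57684682e+00] [-10.60805862   6.48085056  26.3101572 ] [0.99162248 1.81270048 0.07463329] 0.15028971044518005
```

View pics/c8.png

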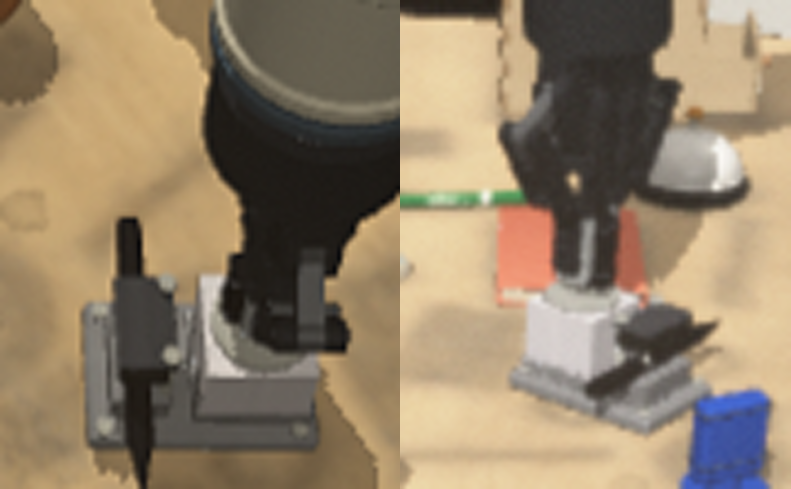

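View pics/wrist8.png

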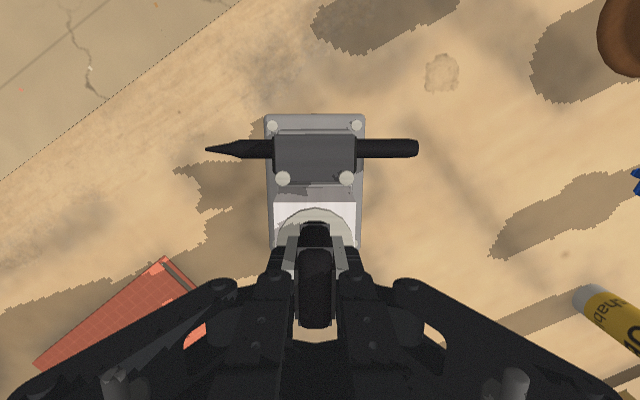

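Run:
```python
import cv2
s=cv2.imread("pics/wrist8.png")
cv2.imwrite("pics/c9.png",cv2.resize(s[190:340,255:375],None,fx=4,fy=4,interpolation=cv2.INTER_CUBIC))
```

```text
(no output)
```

View pics/c9.png

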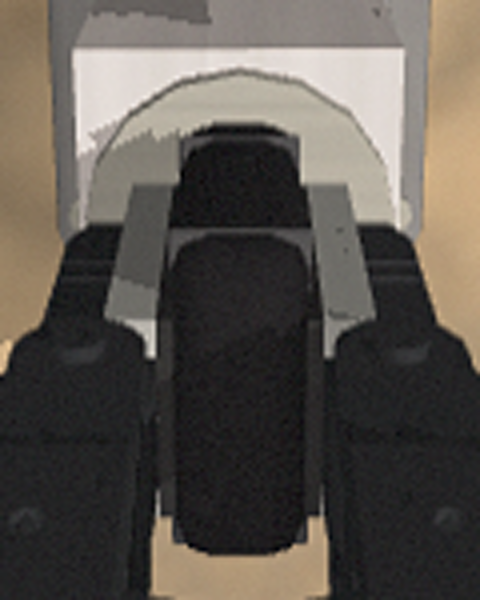

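Run:
```python
from h import *
np.set_printoptions(suppress=True,precision=2)
c=r.camera_info("wrist");s=r.sense();e=s["eef_pos"];yaw=s["tcp_rot"][2]
x=np.array([np.cos(yaw),np.sin(yaw)]);y=np.array([np.sin(yaw),-np.cos(yaw)])
for p,z in(((240,47),50),((75,47),50),((405,47),50),((240,70),54),((91,200),54),((389,200),54)):
    P=ray(c,np.array(p)/4+[255,190],z)[0,:2]-e[:2];print(p,P@x,P@y)
print(s["contact_force"],s["qvel"].max(),s["clock"])
```

```text
(240, 47) 23.51135135620739 0.2949970105186265
(75, 47) 23.513805232069892 -21.399217875467656
(405, 47) 23.50889745270539 21.98945625183197
(240, 70) 21.599743107927903 0.28904304430900296
(91, 200) 3.5150566878805023 -19.48935222180022
(389, 200) 3.510357595347553 20.080580880706094
[-10.65   5.39  27.31] 0.0007331268768958739 12.05
```

Run:
```python
from rig import r
print(r.sign_off())
```

```text
the job is handed in; nothing more can be done
None
```

I took the black-handled key out of the wooden stand and turned it about 0.07 rad to match the cross-socket clamp. Then I pushed it down to a firm stop and handed it in at about 12 s, still gripping and pressing. The sign-off gave no verdict.

**Last checks that agreed:**
- **Depth:** the tool stopped at z = 63.9 mm, where 63.8 mm was expected with the flange on the tower's top. This assumes the key did not slip in the grip.
- **Push:** the downward push was about 27 N, against about 9 N for the spring at home.
- **Seating:** in the side view the flange sits on the tower and the jaw is raised. I could not read the plunger directly.
- **Grip:** the handle was held with a 100 N squeeze setting, and the arm was still.

**Checks that disagreed slightly:**
- **Off-centre:** the key's axis measured about 0.9 mm from the socket's centre (limit 4 mm), with a side force of about 12 N that grew as I pressed.
- **Possible tilt:** before insertion, the handle and flange positions differed by about 2 mm, which could mean a slight tilt or just camera calibration error. With the flange seated, I took the final tilt to be small, but did not measure it.

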